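# Fasten the latch of a specimen carrier

### The job

Two specimen carriers stand on the screening desk; one is already fastened, the other still has its draw latch open. On the open one, tip the latch's wire loop over so that its cross bar drops down behind the keeper, then push the lever back the other way and down until it snaps over centre and lies flat, with the bar held behind the keeper. Then let go and leave it alone.

Things in the scene. Friction and masses are not known exactly. Their poses are not given: they have to be found in the camera images.
- keeper (a point): Seat of the loop's bar (its centre when hooked) at the open latch's keeper, a steel plate 32 mm wide, 6 thick, 24 high on the fixed carrier (280 x 240, top 120 mm above the desk). The seat is 9 mm above that top, behind the plate (+x). x: level, from lever pivot to keeper; y: parallel to the pivot; z up. The lever's pivot is 70 mm off along -x, 11 mm higher.
- loop_bar (a point): Centre of the wire loop's cross bar (8 mm thick, 52 long, along y). Loop: 60 mm wide, bar 86 mm from its own pivot, which is 20 mm above the lever's at the start. It starts 66 to 86 deg above level, leaning to the keeper, bar 20 mm above the lever's end. Pushed to +x of keeper it falls by itself below 60 deg, over and behind the keeper. A tab sticks out 26 mm past the bar.
- lever_tip (a point): Point on the steel lever 75 mm from its pivot, mid-width, on the face that is on top when shut and looks to the keeper when upright. Lever: 36 mm wide, 5 mm thick, reaching 85 mm from its pivot. x: along the lever towards the pivot; y: along the pivot; z: square out of this face.
- lever (a joint): Lever angle in rad: 0 shut (stop), flat, pointing away from the keeper, 20 mm above the carrier's top; 1.57 upright; 2.0 other stop, leaning to the keeper. Starts at 1.62 to 1.82 and stays where left (1 N of friction at its end). With the loop hooked, about 4 N at its end brings it down through the last third; then it snaps to 0 and holds itself.

How it is judged:
On the way:
1. the loop's bar is down behind the keeper (z of loop_bar in the frame of keeper below 0.008 m and x of loop_bar in the frame of keeper between -0.004 and 0.025 m), for 0.2 s.
At the end, for the whole second after the job is handed in: The lever is shut (within 0.15 rad of its stop) and at rest, and the loop's bar is held behind the keeper: no more than 8 mm above its seat and within 5 mm before to 8 mm behind it (value of joint lever below 0.15 rad and velocity of joint lever between -0.1 and 0.1 rad/s and z of loop_bar in the frame of keeper below 0.008 m and x of loop_bar in the frame of keeper between -0.005 and 0.008 m); the robot touches nothing.
It also fails if it takes over 38 s, if anything falls off the work surface, if the arm or the gripper's body presses on something with over 40 N, if the wrist force passes 120 N, or if a joint passes its speed limit or range.

### The arm

A 7-joint arm with a two-finger parallel gripper is mounted at the origin on the work surface. World frame = base frame: x ahead of the robot, y to its left, z up, the work surface at z = 0. Lengths are in m, angles in rad, forces in N, time in s.
With the tool pointing down it reaches from about 0.425 to 0.925 m from the base axis. Payload 6.8 kg.
Tool frame: the origin (TCP) lies at the very end of the fingers, on their centre line; the grasp point (between the pads) lies 19 mm behind it; z points along the fingers, y is the line along which they close (so a half turn about z gives the same grasp; the last joint's range is limited). The gripper opens to 85 mm and grips with 20 to 120 N. Pads are 22 mm wide; open, the fingers measure 114 mm over their backs; the gripper's body (76 mm by 85 mm) begins 54 mm behind the grasp point. The pads swing forward as they close: fully open they stand 13 mm farther back than shut.
Start: joints at [1.21, 0.477, 0.022, 1.555, -0.011, 1.109, -0.083], TCP at [0.169, -0.654, 0.231] pointing down, gripper open.
Joint ranges: [-2.96, 2.96], [-0.34, 2.1], [-1.41, 1.46], [0.24, 2.44], [-1.37, 4.51], [0.17, 1.92], [-2.96, 2.96]. Speed limits (rad/s): [2.39, 2.39, 3.14, 3.14, 3.14, 3.14, 3.14].

### API

Orientations are given as a unit quaternion [x, y, z, w].
In Python, from plant import get_obs, grab_frame, close_job gives the robot as it stands. The module is installed in compiled form; this text tells all that it offers.
- The arm moves only by the shell command python3 -m handwheel 'ROWS' [OPENING] [FORCE]. ROWS is a JSON object of lists of equal length, an entry for each row: "dp": the shift along the world's x, y, z in m, a list of three; "dr": the turn, a rotation vector about the world's x, y, z in rad, a list of three. In form: {"dp": [[dx, dy, dz], ...], "dr": [[wx, wy, wz], ...]}. A call has exactly 10 rows; each row shifts and turns the commanded pose from where the row before left it; what a row does not reach is not made up. A row lasts 1/12 s, in which the tool goes at most 41.7 mm and 7.16 degrees, less where a joint would pass 70% of its speed; a pose out of reach is approached as far as the arm can. A call with a gripper value outside its range is refused whole. OPENING is the opening in per cent of the stroke, from 0 (shut) to 100 (fully open), set as the call begins (- or left out, the last holds). The fingers move at their own pace and stop on an object; FORCE is the grip in N (left out, the last holds). Time passes only in rows, so rows that do not move let the fingers close, or fill a call up. It gives the time, the measured TCP pose, the force, the opening and the grip force at its end, in the units of the state.
- get_obs(): the state, without advancing time (a new reading comes with each control period).
- grab_frame(name): name is "scene" or "side" or "wrist"; returns a dict with "pixels" (480x640x3 uint8, red, green, blue), "intrinsics" (3x3 intrinsics, pixels), "xyz" and "rotation" of the camera in the world; the wrist camera has in their place "mount" (4x4, takes a point from camera to tool coordinates, whose origin is the TCP and whose axes are the flange's). Camera axes: x right, y down, z forward; pixel columns grow to the right and rows downward; lengths in m; the calibration is good to about 2 mm. A picture is of the moment at which its call begins: read the wrist's pose just before it. There is no depth.
- close_job(): hands the job in; it is judged then, once.
The state is a dict: "t": time; "joint_positions": joint angles; "qvel": joint speeds; "tau": joint torques, N m; "eef_pos": TCP position; "eef_rot": TCP orientation; "wrist_force": force on the tool from outside, world axes, zero at the start; "wrist_torque": the same for the moment, N m; "opening": finger opening in m; "grasp_force": force on a finger pad.
Only numpy, scipy, OpenCV 4.12 (cv2) and the standard library are available. Lean on these libraries where they do the work, as an engineer would, in place of code of your own. Each camera call takes 0.05 s, during which the arm holds its last target. There are 200 camera calls.

## Working session

There is one attempt and no reset: what is moved stays moved. The work goes in short steps, Python scripts to look and compute and a shell command to move; the robot and the scene stay as the last step left them, time stands still between calls to the robot, and variables do not carry over. Pictures are saved under pics/ and viewed, at most 10 in all, crops included, and the job is handed in when it is done.

```bash
mkdir -p pics; cat > h.py <<'E'
import numpy as np,cv2
from plant import get_obs,grab_frame
def snap(n,f):
    o=get_obs();d=grab_frame(n);cv2.imwrite('pics/'+f,d['pixels'][:,:,::-1]);np.save('pics/'+f+'.npy',{**d,'obs':o},allow_pickle=True);return d
def load(f): return np.load('pics/'+f+'.npy',allow_pickle=True).item()
def ray(d,u,v):
    K=np.array(d['intrinsics']);r=np.linalg.solve(K,[u,v,1.]);return np.array(d['xyz']),np.array(d['rotation'])@r
def plane(d,u,v,z):
    c,r=ray(d,u,v);return c+r*(z-c[2])/r[2]
def tri(*obs):
    A=np.zeros((3,3));b=np.zeros(3);L=[]
    for d,u,v in obs:
        c,r=ray(d,u,v);r=r/np.linalg.norm(r);P=np.eye(3)-np.outer(r,r);A+=P;b+=P@c;L.append((c,P))
    x=np.linalg.solve(A,b);return x,[float(np.linalg.norm(P@(x-c))) for c,P in L]
E
python3 - <<'E'
from h import *
for n in('scene','side'):
    d=snap(n,n+'1.png');print(n,d['xyz'],np.round(d['rotation'],3).tolist(),d['intrinsics'])
E
```

```text
scene [ 1.28317822 -0.18470454  0.80996197] [0.716, 0.55, -0.272, -0.333] [[573.66065022   0.         321.90197251]
 [  0.         573.66065022 241.4878262 ]
 [  0.           0.           1.        ]]
side [0.20354492 0.39792112 0.7373548 ] [-0.289, 0.882, -0.351, 0.12] [[457.63453421   0.         320.29696087]
 [  0.         457.63453421 240.13977371]
 [  0.           0.           1.        ]]
```

View pics/scene1.png

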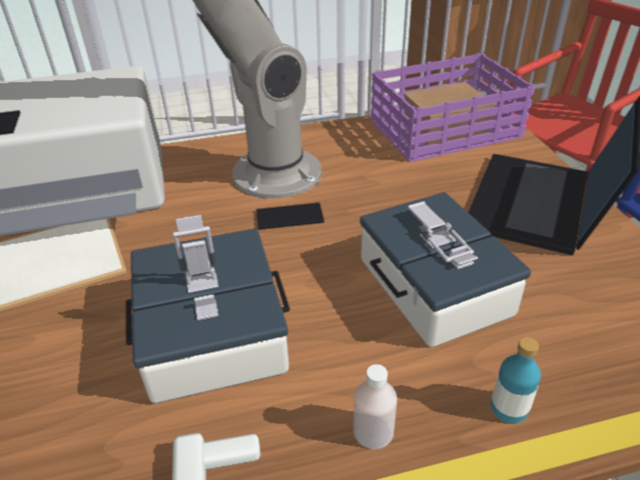

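View pics/side1.png

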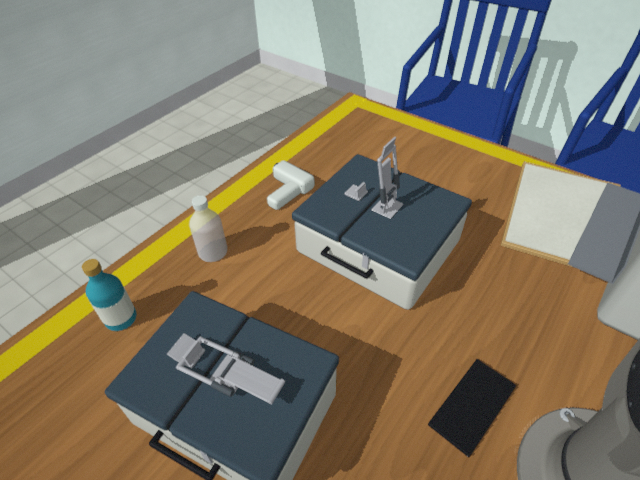

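The scene view shows the open carrier at left: keeper near (206,307), lever base near (201,283), loop top near (190,222). In the side view the keeper is near (356,190), the lever base near (387,208), and the loop top near (390,142). I'll zoom in on both.

```bash
python3 - <<'E'
from h import *
a=cv2.imread('pics/scene1.png')[205:330,150:250];b=cv2.imread('pics/side1.png')[125:225,330:420]
a=cv2.resize(a,None,fx=4,fy=4,interpolation=cv2.INTER_CUBIC);b=cv2.resize(b,None,fx=4,fy=4,interpolation=cv2.INTER_CUBIC)
b=cv2.copyMakeBorder(b,0,a.shape[0]-b.shape[0],0,0,cv2.BORDER_CONSTANT)
cv2.imwrite('pics/zoom1.png',np.hstack([a,b]))
S=load('scene1.png')
print(plane(S,206,307,.13),plane(S,201,283,.13))
# lid corners
for p in [(131,264),(264,233),(284,318),(133,355)]: print(plane(S,*p,.12))
E
```

```text
Traceback (most recent call last):
  File "h.py", line 9, in plane
    c,r=ray(d,u,v);return c+r*(z-c[2])/r[2]
        ~~~^^^^^^^
  File "h.py", line 7, in ray
    K=np.array(d['intrinsics']);r=np.linalg.solve(K,[u,v,1.]);return np.array(d['xyz']),np.array(d['rotation'])@r
                                                                                        ~~~~~~~~~~~~~~~~~~~~~~~^~
ValueError: matmul: Input operand 1 has a mismatch in its core dimension 0, with gufunc signature (n?,k),(k,m?)->(n?,m?) (size 3 is different from 4)
```

View pics/zoom1.png

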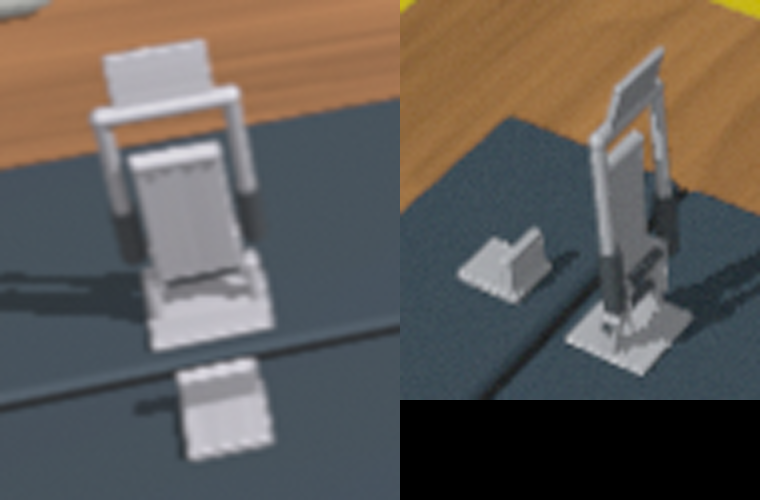

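In the zoomed view (left scene, right side), the bar ends, tab, lever top and keeper plate are all clear. The bar is at scene (174,234)–(209,228) and side (379,160)–(394,147). The keeper top edge is at scene (194,298)–(213,295) and side (358,189)–(365,182).

```bash
sed -i "s/np.array(d\['rotation'\])@r/R.from_quat(d['rotation']).as_matrix()@r/; 1a from scipy.spatial.transform import Rotation as R" h.py; python3 - <<'E'
from h import *
np.set_printoptions(precision=4,suppress=True)
S=load('scene1.png');D=load('side1.png')
for p in [(131,264),(264,233),(284,318),(133,355)]: print(plane(S,*p,.12))
P={'barL':((174.2,234.5),(394.2,147)),'barR':((209.5,228.2),(379.5,160)),'barL_':((174.2,234.5),(379.5,160)),
'tabL':((176.2,219.2),(395,138)),'tabR':((201.2,215.5),(383,150)),
'levL':((182.5,245),(390,158)),'levR':((205,242),(382.5,162.5)),
'kL':((194.5,298.2),(365,182.5)),'kR':((213.2,295),(358,188.75))}
for k,(s,d) in P.items(): print(k,*tri((S,*s),(D,*d)))
E
```

```text
[ 0.422 -0.345  0.12 ]
[ 0.3984 -0.0925  0.12  ]
[ 0.6312 -0.0994  0.12  ]
[ 0.645 -0.341  0.12 ]
barL [ 0.5185 -0.2491  0.2419] [7.377786587244434e-05, 7.377786587238031e-05]
barR [ 0.5184 -0.1937  0.2442] [0.00189807665085784, 0.0018980766508577887]
barL_ [ 0.5261 -0.2366  0.2318] [0.017802448683389333, 0.017802448683389285]
tabL [ 0.5148 -0.2407  0.2679] [0.0005250607568537418, 0.0005250607568537708]
tabR [ 0.5145 -0.2006  0.266 ] [0.0015349112238168608, 0.0015349112238167326]
levL [ 0.5207 -0.2405  0.2205] [0.0008432473844800399, 0.0008432473844799196]
levR [ 0.5226 -0.2078  0.2249] [0.006147442925724291, 0.006147442925724413]
kL [ 0.5677 -0.237   0.142 ] [0.00025935595907147037, 0.0002593559590715493]
kR [ 0.5679 -0.2078  0.1435] [0.0025553606491809833, 0.002555360649181012]
```

```bash
python3 - <<'E'
from h import *
o=get_obs();print(o['t'],o['opening'],R.from_quat(o['eef_rot']).as_matrix().round(3))
S=load('scene1.png')
for z in(0,.15):
  for p in [(5,140),(160,200),(145,75)]: print(z,plane(S,*p,z).round(3))
E
python3 -m handwheel '{"dp":[[0,0,0.03],[0,0,0.035],[0,0,0.035],[0.02,0.03,0.01],[0.022,0.032,0],[0.022,0.032,0],[0.022,0.032,0],[0.022,0.032,0],[0.022,0.032,0],[0.022,0.032,0]],"dr":[[0,0,0],[0,0,0],[0,0,0],[0,0,0],[0,0,0],[0,0,0],[0,0,0],[0,0,0],[0,0,0],[0,0,0]]}' 0 60
```

```text
0.1 0.08532518630314771 [[ 0.968  0.25  -0.001]
 [ 0.25  -0.968  0.002]
 [-0.    -0.002 -1.   ]]
0 [-0.405 -0.737  0.   ]
0 [ 0.041 -0.304  0.   ]
0 [-0.772 -0.329  0.   ]
0.15 [-0.093 -0.635  0.15 ]
0.15 [ 0.271 -0.282  0.15 ]
0.15 [-0.391 -0.302  0.15 ]
t: 0.93
eef_pos: [0.3213, -0.4296, 0.341]
eef_rot: [0.992, 0.126, -0.0, -0.0]
wrist_force: [0.9, -0.9, 0.4]
opening: -0.0004
grasp_force: 0.0
```

```bash
python3 -m handwheel '{"dp":[[0.02,0.0295,0],[0.02,0.0295,0],[0.02,0.0295,0],[0.02,0.0295,0],[0.02,0.0295,0],[0.02,0.0295,0],[0.02,0.0295,0],[0,0,-0.03],[0,0,-0.03],[0,0,-0.02]],"dr":[[0,0,-0.036],[0,0,-0.036],[0,0,-0.036],[0,0,-0.036],[0,0,-0.036],[0,0,-0.036],[0,0,-0.036],[0,0,0],[0,0,0],[0,0,0]]}'
python3 - <<'E'
from h import *
d1=snap('scene','s2.png');d2=snap('side','d2.png')
a=d1['pixels'][150:330,110:290];b=d2['pixels'][90:240,300:450]
f=lambda x:cv2.resize(x,(400,400),interpolation=cv2.INTER_CUBIC)
cv2.imwrite('pics/z2.png',np.hstack([f(a),f(b)])[:,:,::-1])
E
```

```text
t: 1.77
eef_pos: [0.4601, -0.2238, 0.2588]
eef_rot: [1.0, 0.001, -0.001, -0.0]
wrist_force: [-0.5, 0.4, 0.7]
opening: 0.0001
grasp_force: 0.0
```

View pics/z2.png

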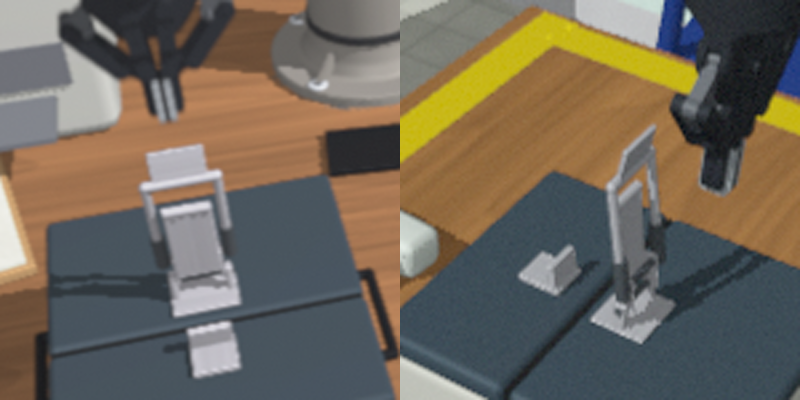

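The closed fingers stand behind the tab at scene crop (165,110), lined up in y with the clear path to it. Next I push +x.

```bash
python3 -m handwheel '{"dp":[[0.012,0,-0.013],[0.012,0.001,0],[0.01,0,0],[0.009,0,0],[0.009,0,0],[0.009,0,0],[0.009,0,0],[0.009,0,0],[0.009,0,0],[0.009,0,0]],"dr":[[0,0,0],[0,0,0],[0,0,0],[0,0,0],[0,0,0],[0,0,0],[0,0,0],[0,0,0],[0,0,0],[0,0,0]]}'
python3 - <<'E'
from h import *
d1=snap('scene','s3.png');d2=snap('side','d3.png')
a=d1['pixels'][150:330,110:290];b=d2['pixels'][90:240,300:450]
f=lambda x:cv2.resize(x,(400,400),interpolation=cv2.INTER_CUBIC)
cv2.imwrite('pics/z3.png',np.hstack([f(a),f(b)])[:,:,::-1])
E
```

```text
t: 2.7
eef_pos: [0.5587, -0.2241, 0.2483]
eef_rot: [1.0, 0.0, 0.0, 0.0]
wrist_force: [1.0, 0.5, -0.3]
opening: 0.0002
grasp_force: 0.0
```

View pics/z3.png

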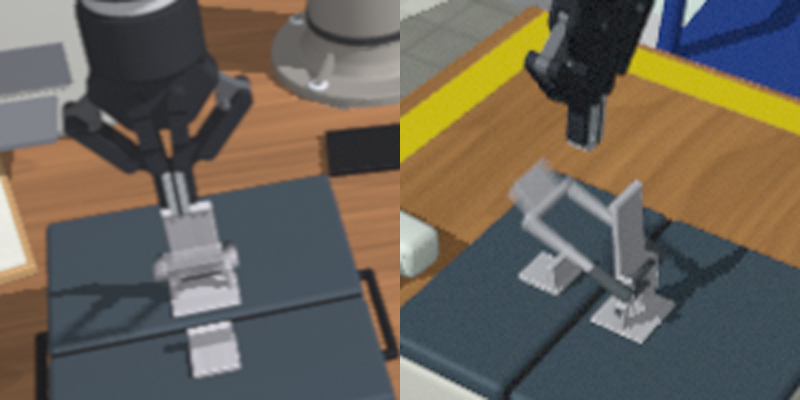

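The loop has tipped past 60° and is falling toward the keeper. The fingers stand clear on its keeper side. I lower them in front of the lever and check the hook.

```bash
python3 -m handwheel '{"dp":[[0.006,0,0],[0,0.001,-0.01],[0,0,-0.015],[0,0,-0.015],[0,0,-0.005],[0,0,0],[0,0,0],[0,0,0],[0,0,0],[0,0,0]],"dr":[[0,0,0],[0,0,0],[0,0,0],[0,0,0],[0,0,0],[0,0,0],[0,0,0],[0,0,0],[0,0,0],[0,0,0]]}'
python3 - <<'E'
from h import *
d1=snap('scene','s4.png');d2=snap('side','d4.png')
a=d1['pixels'][205:330,140:265];b=d2['pixels'][120:220,320:420]
f=lambda x:cv2.resize(x,(400,400),interpolation=cv2.INTER_CUBIC)
cv2.imwrite('pics/z4.png',np.hstack([f(a),f(b)])[:,:,::-1])
E
```

```text
t: 3.63
eef_pos: [0.5643, -0.2232, 0.2041]
eef_rot: [1.0, 0.0, 0.001, 0.0]
wrist_force: [-0.3, -0.6, 0.2]
opening: -0.0002
grasp_force: 0.0
```

View pics/z4.png

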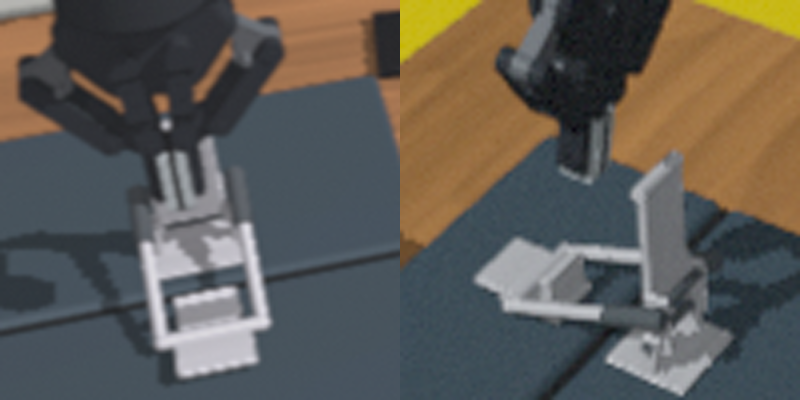

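The bar is down behind the keeper (scene crop ~(210,330)), and the lever is upright with the fingers on its keeper side. Next I push the lever back along its arc.

```bash
python3 -m handwheel '{"dp":[[-0.012,0.002,0],[-0.012,0.001,0],[-0.012,0,0],[-0.008,0,0],[-0.008,0,0],[-0.007,0,0],[-0.007,0,0],[-0.006,0,-0.002],[-0.006,0,-0.003],[-0.006,0,-0.003]],"dr":[[0,0,0],[0,0,0],[0,0,0],[0,0,0],[0,0,0],[0,0,0],[0,0,0],[0,0,0],[0,0,0],[0,0,0]]}'
```

```text
t: 4.57
eef_pos: [0.4799, -0.2203, 0.1955]
eef_rot: [1.0, 0.0, 0.001, 0.0]
wrist_force: [3.2, -0.5, 0.8]
opening: -0.0003
grasp_force: 1.4
```

Contact force is about 3 N, which fits. I continue down the arc.

```bash
python3 -m handwheel '{"dp":[[-0.005,0,-0.004],[-0.005,0,-0.004],[-0.005,0,-0.004],[-0.004,0,-0.005],[-0.004,0,-0.005],[-0.003,0,-0.006],[-0.003,0,-0.006],[-0.002,0,-0.006],[-0.001,0,-0.006],[0,0,-0.006]],"dr":[[0,0,0],[0,0,0],[0,0,0],[0,0,0],[0,0,0],[0,0,0],[0,0,0],[0,0,0],[0,0,0],[0,0,0]]}'
python3 - <<'E'
from h import *
d1=snap('scene','s5.png');d2=snap('side','d5.png')
a=d1['pixels'][205:330,140:265];b=d2['pixels'][130:230,330:430]
f=lambda x:cv2.resize(x,(400,400),interpolation=cv2.INTER_CUBIC)
cv2.imwrite('pics/z5.png',np.hstack([f(a),f(b)])[:,:,::-1])
E
```

```text
t: 5.4
eef_pos: [0.4471, -0.2201, 0.1446]
eef_rot: [1.0, 0.0, -0.001, 0.0]
wrist_force: [-28.4, 9.9, 89.0]
opening: 0.0001
grasp_force: 44.4
```

View pics/z5.png

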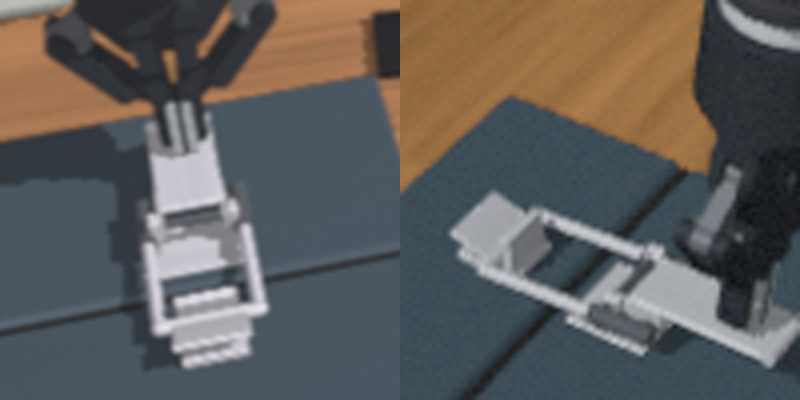

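The lever lies flat and the bar is behind the keeper (side crop ~(480,260)). The finger is pressing hard on the stop (89 N), so I retreat straight up.

```bash
python3 -m handwheel '{"dp":[[0,0,0.006],[0,0,0.01],[0,0,0.015],[0,0,0.02],[0,0,0.025],[0,0,0.025],[0,0,0.02],[0,0,0],[0,0,0],[0,0,0]],"dr":[[0,0,0],[0,0,0],[0,0,0],[0,0,0],[0,0,0],[0,0,0],[0,0,0],[0,0,0],[0,0,0],[0,0,0]]}'
python3 - <<'E'
from h import *
d1=snap('scene','s6.png');d2=snap('side','d6.png')
a=d1['pixels'][205:330,140:265];b=d2['pixels'][130:230,330:430]
f=lambda x:cv2.resize(x,(400,400),interpolation=cv2.INTER_CUBIC)
cv2.imwrite('pics/z6.png',np.hstack([f(a),f(b)])[:,:,::-1])
E
```

```text
t: 6.33
eef_pos: [0.4474, -0.2199, 0.2635]
eef_rot: [1.0, 0.0, -0.001, -0.0]
wrist_force: [0.0, -0.2, 0.3]
opening: 0.0002
grasp_force: 0.0
```

View pics/z6.png

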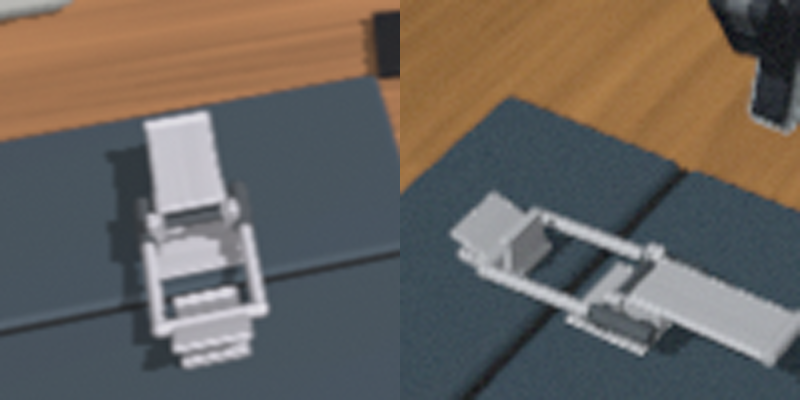

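The lever stays flat with the fingers away, the bar is behind the keeper, and the robot is clear of everything. I hand it in.

```bash
python3 -c "
from plant import close_job;print(close_job())"
```

```text
the job is handed in; nothing more can be done
None
```

The job is handed in at about 6.4 s: in the last pictures the lever lies flat and the bar is held behind the keeper, with the arm clear; the wrist force reached at least 89 N (limit 120 N) while pressing the lever onto its stop, and no verdict was returned.

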